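Close the bleed pot and hold its bayonet lid at half turn

TASK

Get the bleed pot ready for venting: first shut its outlet valve fully by swinging the lever clockwise until it stands across the pipe, then put the bayonet lid (the cap with two lugs and a straight grip bar) down into the pot's mouth until it sits flat, and turn it clockwise to half turn, where its bar points at the two small ribs on the rim, 45 degrees on from where it went in. Do not go on to the lock click; finish still gripping the lid there, at half turn. Leave the other things on the bench where they are.

Things in the scene. Friction and masses are not known exactly. Their poses are not given: they have to be found in the camera images.
- pot: Fixed aluminium bleed pot, a cylinder 84 mm across, open mouth upward at 110 mm, on a dark foot plate 140 x 250 x 12 mm. Origin: on the pot's axis at the bench surface; z up. A brass outlet pipe leaves along its +y at 45 mm height, out to y = 169 mm; the valve's upright axis is at x = 0, y = 120 mm.
- mouth (a point): Centre of the mouth, level with the flange top, 110 mm up (outer rim 1.5 mm lower). The inward flange is 6 mm thick, with a 45 mm round hole and two slots 13 mm wide, out to 33 mm from the axis, along the pot's +x and -x. The lid's lugs go down through the slots, then turn clockwise (from above) below the flange; counter-clockwise is blocked.
- rib (a point): Foot of one of two upright ribs on the rim that mark half turn: 45 degrees clockwise (from above) from the pot's +x; the other is across the mouth. Ribs are 6 mm long, 4 mm wide, 5 mm high, 39 mm from the axis. Past half turn, sprung balls that make the lock click begin to resist at about 60 degrees; the end stop is at about 92 degrees.
- valve (a joint): Outlet valve lever, rad: 0 = open (lever along the pipe, pointing away from the pot, pot's +y), 1.571 = shut (lever across the pipe, pointing to the pot's +x), a stop at each end; it grows clockwise seen from above. It stays where it is left; about 0.15 N m turns it (3 N at the grip point).
- valve_grip (a point): Point on the lever's top face, 50 mm from the valve's upright axis; turns with the lever, which lies along this point's y. The steel lever is a straight level bar 12 mm wide, 14 mm high, underside 72 mm and top 86 mm above the bench, from 10 mm behind the axis to 75 mm from it. Below it at the grip point is only the pipe's end, top at 56 mm.
- lid: Loose aluminium bayonet lid, 0.16 kg, 51 mm high, standing bar up. Origin: centre of underside; z up. Plug 40 mm across, 17 mm high; at its foot two lugs (8 wide, 7 high, out to 28 mm from the axis) along +x and -x; disc 68 mm across from 17 to 25 mm; grip bar from 25 to 51 mm, 56 mm long along x, 14 mm wide. Either way round fits.
- lid_top (a point): Centre of the top of the lid's grip bar, 51 mm above the lid's underside. With the lid seated flat (disc on the flange) this is 144 mm above the bench and the lid's origin 93 mm; there are about 4 mm of free play upward before the lugs meet the flange.
- screw_cap: Bystander: aluminium screw cap with the same 68 mm disc but a round knob, without lugs, 45 mm high; origin centre of underside.
- lube_bottle: Bystander: white bottle, 48 mm across, 130 mm high; origin centre of underside.
- grease_tin: Bystander: metal tin, 72 mm across, 50 mm high; origin centre of underside.
- bearing_cup: Bystander: steel ring, 44 mm across, 14 mm high; origin centre of underside.
- spanner: Bystander: steel spanner 170 mm long lying along its x.
- screwdriver: Bystander: screwdriver 190 mm long lying along its x.
There are look-alikes about, which are no part of the job. What is shaped like the lid but yellow is not meant.

How it is judged:
On the way, in this order (a step that is already met when the one before it is completed fails the run):
1. the outlet valve is shut while the lid is still off the pot (value of joint valve above 1.42 rad and horizontal distance between lid and mouth above 0.03 m), for 0.2 s.
2. the lid is down in the mouth, lugs below the flange (z of lid in the frame of pot below 0.0972 m and horizontal distance between lid and mouth below 0.005 m and angle between lid's own z axis and vertical below 0.12 rad), for 0.1 s.
At the end, for the whole second after the job is handed in: Valve lever within 0.15 rad of its shut stop; lid in the mouth with its lugs below the flange (origin less than 97.2 mm above the bench, within 5 mm of the axis, upright within 0.12 rad), turned 32 to 58 degrees clockwise from the slots, at rest, and still held by the fingers with more than 8 N (all of step 2 and value of joint valve above 1.42 rad and angle between the x axis of lid and the x axis of pot, either way round between 0.56 and 1.01 rad and contact force between the fingers and lid above 8 N and angular speed of lid below 0.15 rad/s and linear speed of lid below 0.03 m/s); the arm keeps its last pose, push and grip.
It fails at once if the lid is turned on to the lock click (over 69 degrees) ((z of lid in the frame of pot below 0.0972 m and horizontal distance between lid and mouth below 0.005 m and angle between lid's own z axis and vertical below 0.12 rad) and angle between the x axis of lid and the x axis of pot, either way round above 1.2 rad).
It fails at once if another thing on the bench is moved more than 30 mm (distance of any of screw_cap, lube_bottle, grease_tin, bearing_cup, spanner, screwdriver from where it was at the start of the episode above 0.03 m).
It also fails if it takes over 58 s, if anything falls off the work surface, if the arm or the gripper's body presses on something with over 40 N, if the wrist force passes 120 N, or if a joint passes its speed limit or range.

ROBOT

A 7-joint arm with a two-finger parallel gripper is mounted at the origin on the work surface. World frame = base frame: x ahead of the robot, y to its left, z up, the work surface at z = 0. Lengths are in m, angles in rad, forces in N, time in s.
With the tool pointing down it reaches from about 0.4 to 0.875 m from the base axis. Payload 6.5 kg.
Tool frame: the origin (TCP) lies at the centre of the arm's flange, where the gripper is bolted on; the fingertips stand 173 mm ahead of it and the grasp point (between the pads) lies 155 mm ahead of it (arm.grip_point_offset is the distance from the TCP to the grasp point, in m); x points along the fingers, y is the direction in which the jaws open and shut, and the axes are right-handed (so a half turn about x gives the same grasp; the last joint's range is limited). The gripper opens to 85 mm and grips with 20 to 120 N. Pads are 22 mm wide; open, the fingers measure 114 mm over their backs; the gripper's body (76 mm by 85 mm) begins 54 mm behind the grasp point. The pads swing forward as they close: fully open they stand 13 mm farther back than shut.
Start: joints at [-1.364, 0.536, -0.004, 1.538, 0.003, 1.067, -0.071], TCP at [0.175, 0.626, 0.405] pointing down, gripper open.
Joint ranges: [-2.7, 2.7], [-0.37, 2.16], [-1.27, 1.26], [0.24, 2.4], [-1.31, 4.45], [0.19, 1.91], [-2.76, 2.76]. Speed limits (rad/s): [2.39, 2.39, 3.14, 3.14, 3.14, 3.14, 3.14].

INTERFACE

Orientations are given as a rotation vector (axis times angle).
In Python, from cell import arm, imaging, ticket gives the robot as it stands. The module is installed in compiled form; this text tells all that it offers.
- The arm moves only by the tool play_rows, never from a script. Its argument "deltas" is one flat list of numbers, 7 for each row, row after row: the finger opening in m, from 0 to 0.0854, then the shift along the tool's x, y, z in m, then the turn, a rotation vector about the tool's x, y, z in degrees. A call has 1 to 20 rows; each row shifts and turns the pose as measured when the row begins, along the tool's axes as they then stand; what a row does not reach is not made up. A row lasts 1/10 s, in which the tool goes at most 50 mm and 8.59 degrees, less where a joint would pass 70% of its speed; a pose out of reach is approached as far as the arm can. A call is refused whole if a number of a shift passes 0.05 or a number of a turn 8.59, either way. A call with a gripper value outside its range is refused whole. The fingers move at their own pace and stop on an object; "force" is the grip in N (left out, the last holds). Time passes only in rows, so rows that do not move let the fingers close. It gives the time, the measured TCP pose, the force and the opening at its end, in the units of the state.
- arm.get_state(): the state, without advancing time (a new reading comes with each control period).
- imaging.get_image(name): name is "scene" or "side" or "wrist"; returns (picture, depth): 480x640x3 uint8, red, green, blue; 480x640 float32, m along the optical axis (not along the pixel's ray), 0 where there is no reading.
- imaging.get_calibration(name): a dict with "mtx" (3x3 intrinsics, pixels), "k1" (the pictures are not rectified: a ray, as slopes to the right and down, at radius r is drawn at 1 + k1 r^2 times it, then the intrinsics apply), "T" (4x4, takes a point from camera to world coordinates). Camera axes: x right, y down, z forward; pixel columns grow to the right and rows downward; lengths in m; the calibration is good to about 2 mm. A picture is of the moment at which its call begins: read the wrist's pose just before it. get_calibration takes no time and is no camera call; for the wrist camera it gives the pose at the moment of the call.
- ticket.hand_in(): hands the job in, once; it reports no verdict.
The state is a dict: "clock": time; "joints": joint angles; "joint_vel": joint speeds; "joint_torque": joint torques, N m; "ee_pos": TCP position; "tool_rot": TCP orientation; "force": force on the tool from outside, world axes, zero at the start; "torque": the same for the moment, N m; "width": finger opening in m.
Only numpy, scipy, OpenCV 4.12 (cv2) and the standard library are available. Lean on these libraries where they do the work, as an engineer would, in place of code of your own. Each camera call takes 0.05 s, during which the arm holds its last target. There are 200 camera calls.

## Working session

There is one attempt and no reset: what is moved stays moved. The work goes in short steps, Python scripts to look and compute and a tool call to move; the robot and the scene stay as the last step left them, time stands still between calls to the robot, and variables do not carry over. Pictures are saved under pics/ and viewed, about 8 in all and at most 12, crops included, and the job is handed in when it is done.

Besides the shell and the picture viewer there is one more tool, called after "Call:" as name(argument=value, ...) on one line, values as JSON. play_rows: Moves the arm, as the interface text tells. Its arguments: {"type":"object","properties":{"deltas":{"type":"array"},"force":{"type":"number"}},"required":["deltas"]}

```bash
mkdir -p pics; cat > h.py <<'E'
import numpy as np, cv2
from cell import arm, imaging, ticket
from scipy.spatial.transform import Rotation as R
def shot(n,f):
    cal=imaging.get_calibration(n); p,d=imaging.get_image(n)
    cv2.imwrite(f'pics/{f}.png',p[...,::-1]); np.savez(f'{f}.npz',p=p,d=d,**{k:np.array(v) for k,v in cal.items()})
def cloud(f):
    z=np.load(f+'.npz'); d=z['d']; v,u=np.mgrid[:480,:640]
    K=z['mtx'];D=np.array([float(z['k1']),0,0,0])
    r=cv2.undistortPoints(np.stack([u,v],-1).reshape(-1,1,2).astype(float),K,D).reshape(480,640,2)
    P=np.concatenate([r*d[...,None],d[...,None]],-1)
    return P@z['T'][:3,:3].T+z['T'][:3,3], z['p'], d
E
python3 - <<'E'
from h import *
for n in ['scene','side']: shot(n,n+'0')
s=arm.get_state(); print(s['clock'],s['ee_pos'],s['tool_rot'],s['width'],R.from_rotvec(s['tool_rot']).as_matrix().round(2))
for n in ['scene','side','wrist']: print(n,np.round(imaging.get_calibration(n)['T'],2).tolist())
E
```

```text
0.1 [0.17505028 0.62567431 0.40390076] [ 0.21284915  1.56026049 -0.21536307] 0.08550532397250024 [[-0.    0.27  0.96]
 [-0.    0.96 -0.27]
 [-1.   -0.    0.  ]]
scene [[0.3, 0.78, -0.54, 1.33], [0.95, -0.24, 0.18, -0.28], [0.01, -0.57, -0.82, 1.22], [0.0, 0.0, 0.0, 1.0]]
side [[0.68, -0.55, 0.48, 0.01], [-0.73, -0.5, 0.46, -0.59], [-0.01, -0.67, -0.75, 0.99], [0.0, 0.0, 0.0, 1.0]]
wrist [[0.27, 0.91, 0.31, 0.09], [0.96, -0.25, -0.09, 0.65], [-0.0, 0.33, -0.95, 0.37], [0.0, 0.0, 0.0, 1.0]]
```

View pics/scene0.png

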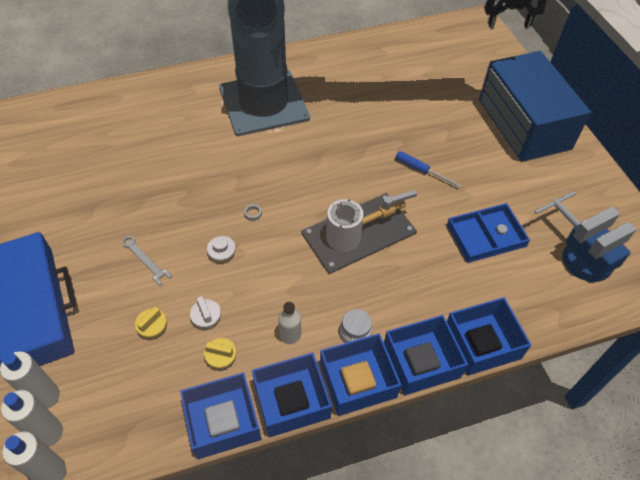

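View pics/side0.png

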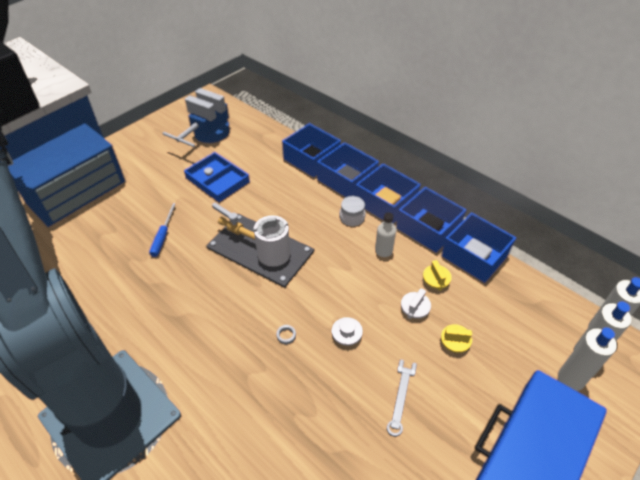

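Scene view: silver lid with a bar at (205,313), pot at (345,225), lever at (400,199), screw cap at (221,249); the two yellow look-alikes are at (151,322) and (220,352). The side view agrees (lid at 416,306).

```bash
cat > m.py <<'E'
from h import *
out=[]
for f,boxes in (('scene0',dict(lid=(185,225,295,330),pot=(322,368,192,255),lev=(370,425,180,220))),('side0',dict(lid=(398,435,285,322),pot=(250,295,212,270),lev=(205,250,195,230)))):
    P,p,d=cloud(f)
    for n,(a,b,c,e) in boxes.items():
        Q=P[c:e,a:b].reshape(-1,3); Q=Q[d[c:e,a:b].ravel()>0]
        lo,hi={'lid':(.038,.06),'pot':(.1,.113),'lev':(.078,.095)}[n]
        S=Q[(Q[:,2]>lo)&(Q[:,2]<hi)]
        if n=='lid': S=S[np.linalg.norm(S[:,:2]-np.median(S[:,:2],0),axis=1)<.05]
        (cx,cy),(w,h),an=cv2.minAreaRect(S[:,:2].astype(np.float32))
        m=S.mean(0); u,s,vt=np.linalg.svd(S[:,:2]-m[:2],full_matrices=False)
        c_,r=cv2.minEnclosingCircle(S[:,:2].astype(np.float32))
        print(f,n,len(S),'rect',np.round([cx,cy,w,h,an],3),'mean',m.round(3),'axdeg',np.degrees(np.arctan2(vt[0,1],vt[0,0])).round(1),'circ',np.round(c_,3),round(r,3), 'zmax',np.percentile(S[:,2],95).round(3))
    # foot plate: dark at z~.012
    a,b,c,e=(295,425,185,275) if f[1]=='c' else (200,320,200,290)
    M=(np.abs(P[...,2]-.012)<.005)&(p.max(-1)<95)&(d>0); M2=np.zeros_like(M);M2[c:e,a:b]=M[c:e,a:b]
    print('plate',cv2.minAreaRect(P[M2][:,:2].astype(np.float32)))
    im=p[c:e,a:b,::-1]; cv2.imwrite(f'pics/{f}c.png',cv2.resize(im,None,fx=5,fy=5,interpolation=cv2.INTER_CUBIC))
E
python3 m.py
```

```text
scene0 lid 167 rect [ 0.639 -0.302  0.058  0.014  7.372] mean [ 0.642 -0.301  0.05 ] axdeg 7.0 circ [ 0.639 -0.299] 0.029 zmax 0.054
scene0 pot 618 rect [ 0.53   0.059  0.083  0.086 32.06 ] mean [0.532 0.059 0.108] axdeg -38.1 circ [0.528 0.059] 0.045 zmax 0.112
scene0 lev 212 rect [0.504 0.209 0.023 0.087 7.527] mean [0.507 0.205 0.084] axdeg -85.7 circ [0.506 0.209] 0.044 zmax 0.089
plate ((0.5224732756614685, 0.10292267799377441), (0.13950993120670319, 0.2498798966407776), 11.685111999511719)
side0 lid 153 rect [ 0.64  -0.305  0.058  0.014  7.225] mean [ 0.635 -0.305  0.05 ] axdeg -172.0 circ [ 0.639 -0.302] 0.029 zmax 0.055
side0 pot 543 rect [5.2900e-01 5.8000e-02 8.5000e-02 8.2000e-02 6.2088e+01] mean [0.527 0.054 0.109] axdeg -126.2 circ [0.531 0.056] 0.044 zmax 0.112
side0 lev 180 rect [0.502 0.208 0.021 0.087 7.378] mean [0.503 0.203 0.086] axdeg -86.4 circ [0.504 0.208] 0.044 zmax 0.092
plate ((0.5122401118278503, 0.14467266201972961), (0.15161412954330444, 0.3464753031730652), 6.750349521636963)
```

View pics/scene0c.png

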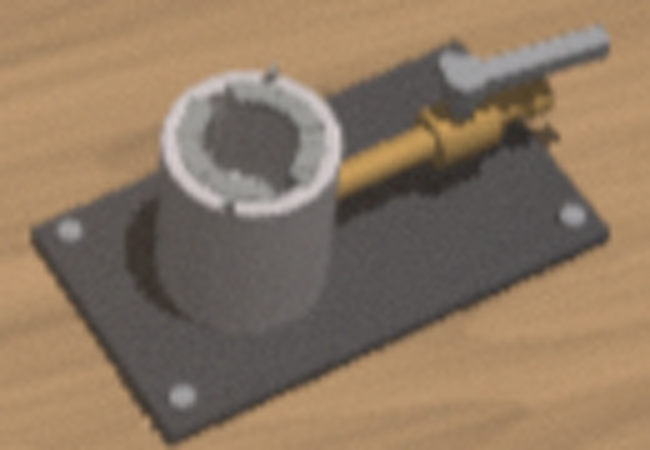

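Plate long axis is at 101.7° in world, so pot +x is at about 11.7°, with the pot at (0.530, 0.058). The valve axis is at about (0.5055, 0.176) and the lever is nearly open, at about 96°. The lid is at (0.6395, -0.303) with its bar at 7.3°. Next I move beside the lever with the fingers shut.

Call:
play_rows(deltas=[0, 0.009, -0.026, 0.0323, 0, 0, 0, 0, 0.009, -0.026, 0.0323, 0, 0, 0, 0, 0.009, -0.026, 0.0323, 0, 0, 0, 0, 0.009, -0.026, 0.0323, 0, 0, 0, 0, 0.009, -0.026, 0.0323, 0, 0, 0, 0, 0.009, -0.026, 0.0323, 0, 0, 0, 0, 0.009, -0.026, 0.0323, 0, 0, 0, 0, 0.009, -0.026, 0.0323, 0, 0, 0, 0, 0.009, -0.026, 0.0323, 0, 0, 0, 0, 0.009, -0.026, 0.0323, 0, 0, 0, 0, 0.009, -0.026, 0.0323, 0, 0, 0, 0, 0.009, -0.026, 0.0323, 0, 0, 0, 0, 0, 0, 0, 0, 0, 0], force=40)

```text
clock: 1.4
ee_pos: [0.4722, 0.2054, 0.2874]
tool_rot: [0.207, 1.565, -0.214]
force: [0.1, -0.9, 0.6]
width: -0.0001
```

```bash
cat >> h.py <<'E'
def to(p,yaw=None):
    s=arm.get_state(); M=R.from_rotvec(s['tool_rot']).as_matrix(); d=M.T@(np.array(p)-s['ee_pos'])
    y=np.degrees(np.arctan2(M[1,1],M[0,1]))
    print('t',round(s['clock'],2),'pos',np.round(s['ee_pos'],4),'yaw',y.round(2),'down',M[:,0].round(3),'w',round(s['width'],4),'F',np.round(s['force'],1))
    print(' delta',d.round(4), 'rotx', None if yaw is None else round(-(yaw-y),2))
E
python3 - <<'E'
from h import *
to([.465,.22,.24],74)
shot('wrist','w1')
E
```

```text
t 1.4 pos [0.4722 0.2054 0.2874] yaw 74.65 down [-0.005 -0.004 -1.   ] w -0.0001 F [ 0.1 -0.9  0.6]
 delta [ 0.0474  0.0124 -0.0106] rotx 0.65
```

View pics/w1.png

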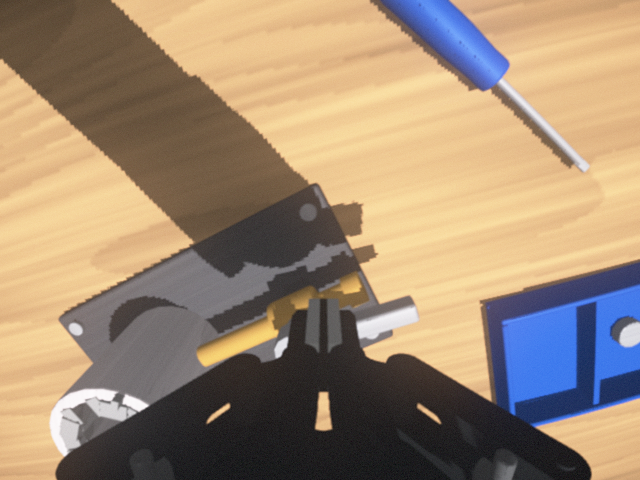

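The wrist view shows the fingertips near the lever (bar from about (280,350) to (415,305)), with the pot mouth at lower left. I step back to the robot side, then descend.

Call:
play_rows(deltas=[0, 0, 0.012, -0.012, 0, 0, 0, 0, 0.02, 0, 0, 0, 0, 0, 0, 0.02, 0, 0, 0, 0, 0, 0, 0.007, 0, 0, 0, 0, 0, 0, 0, 0, 0, 0, 0, 0])

```text
clock: 1.95
ee_pos: [0.4598, 0.2275, 0.2399]
tool_rot: [0.205, 1.568, -0.205]
force: [0.5, -0.7, -0.1]
width: 0.0001
```

```bash
python3 - <<'E'
from h import *
to([.465,.22,.24],74)
ax=np.array([.5055,.1765]); s=arm.get_state(); M=R.from_rotvec(s['tool_rot']).as_matrix(); p=s['ee_pos'].copy()
for th in [95,85,75,65,55,45,35,25,17,11.7,7]:
    t=np.radians(th); q=ax+.05*np.array([np.cos(t),np.sin(t)])-.021*np.array([np.sin(t),-np.cos(t)])
    d=np.r_[q,.24]-p; print(th,q.round(3),(M.T@d).round(4)); p=np.r_[q,.24]
E
```

```text
t 1.95 pos [0.4598 0.2275 0.2399] yaw 75.06 down [-0.007  0.001 -1.   ] w 0.0001 F [ 0.5 -0.7 -0.1]
 delta [-0.0001 -0.0059  0.007 ] rotx 1.06
95 [0.48  0.224] [-0.0002  0.0024  0.0205]
85 [0.489 0.228] [-0.0001  0.0058  0.0075]
75 [0.498 0.23 ] [-0.0001  0.0044  0.0084]
65 [0.508 0.231] [-0.0001  0.0029  0.009 ]
55 [0.517 0.23 ] [-0.0001  0.0013  0.0094]
45 [0.526 0.227] [-0.0001 -0.0004  0.0094]
35 [0.534 0.222] [-0.0001 -0.002   0.0092]
25 [0.542 0.217] [-0.0001 -0.0036  0.0087]
17 [0.547 0.211] [-0.     -0.0039  0.0065]
11.7 [0.55  0.207] [-0.     -0.0031  0.004 ]
7 [0.553 0.203] [-0.     -0.003   0.0033]
```

Call:
play_rows(deltas=[0, 0, 0.001, 0.01, 0, 0, 0, 0, 0, 0.001, 0.01, 0, 0, 0, 0, 0, 0.006, 0.0075, 0, 0, 0, 0, 0, 0.0045, 0.0085, 0, 0, 0, 0, 0, 0.003, 0.009, 0, 0, 0, 0, 0, 0.0013, 0.0095, 0, 0, 0, 0, 0, -0.0005, 0.0095, 0, 0, 0, 0, 0, -0.002, 0.009, 0, 0, 0, 0, 0, 0, 0, 0, 0, 0])

```text
clock: 2.85
ee_pos: [0.5389, 0.2228, 0.2405]
tool_rot: [0.204, 1.573, -0.205]
force: [-0.5, 0.1, -0.1]
width: -0.0002
```

```bash
python3 - <<'E'
from h import *
to([.550,.207,.24],74)
E
```

```text
t 2.85 pos [0.5389 0.2228 0.2405] yaw 75.1 down [-0.012  0.001 -1.   ] w -0.0002 F [-0.5  0.1 -0.1]
 delta [ 0.0004 -0.0124  0.0148] rotx 1.1
```

Call:
play_rows(deltas=[0, 0, -0.004, 0.006, 0, 0, 0, 0, 0, -0.0045, 0.0045, 0, 0, 0, 0, 0, -0.0045, 0.003, 0, 0, 0, 0, 0, -0.005, 0.001, 0, 0, 0, 0, 0, -0.004, 0, 0, 0, 0, 0, 0, 0, 0, 0, 0, 0])

```text
clock: 3.45
ee_pos: [0.5485, 0.2045, 0.2414]
tool_rot: [0.211, 1.568, -0.187]
force: [-0.5, 0.0, 0.0]
width: -0.0
```

```bash
python3 - <<'E'
from h import *
to([.550,.207,.24],74)
shot('scene','s2'); P,p,d=cloud('s2')
cv2.imwrite('pics/s2c.png',cv2.resize(p[150:270,290:450,::-1],None,fx=4,fy=4,interpolation=cv2.INTER_CUBIC))
E
```

```text
t 3.45 pos [0.5485 0.2045 0.2414] yaw 75.46 down [-0.004  0.016 -1.   ] w -0.0 F [-0.5  0.   0. ]
 delta [0.0014 0.0028 0.0008] rotx 1.46
```

View pics/s2c.png

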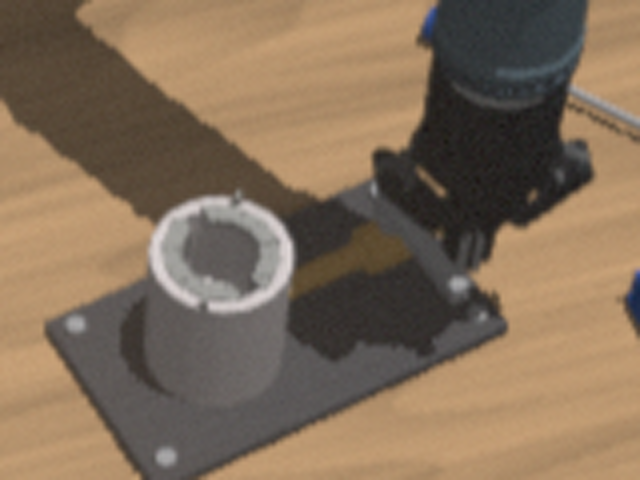

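The lever follows the fingers; its tip is at about (460,285) in the crop and it is nearly across the pipe. I push on to the stop.

Call:
play_rows(deltas=[0, 0, -0.004, 0.001, 0, 0, 0, 0, 0, -0.004, 0.001, 0, 0, 0, 0, 0, -0.004, 0, 0, 0, 0])

```text
clock: 3.8
ee_pos: [0.5475, 0.201, 0.2422]
tool_rot: [0.217, 1.564, -0.17]
force: [1.7, 11.3, -6.6]
width: 0.0002
```

```bash
python3 - <<'E'
from h import *
to([.550,.207,.24],74)
E
```

```text
t 3.8 pos [0.5475 0.201  0.2422] yaw 75.86 down [ 0.002  0.03  -1.   ] w 0.0002 F [ 1.7 11.3 -6.6]
 delta [0.0024 0.0064 0.001 ] rotx 1.86
```

Call:
play_rows(deltas=[0, 0, -0.004, 0, 0, 0, 0, 0, 0, -0.004, 0, 0, 0, 0, 0, 0, 0.02, 0, 0, 0, 0, 0, -0.04, 0.005, 0, 0, 0, 0, 0, -0.04, 0, 0, 0, 0, 0, 0, -0.03, 0, 0, 0, 0, 0, 0, 0, 0, 0, 0, 0, 0])

```text
clock: 4.5
ee_pos: [0.5545, 0.2148, 0.3574]
tool_rot: [0.221, 1.552, -0.164]
force: [-0.4, 0.3, -0.3]
width: -0.0001
```

```bash
python3 - <<'E'
from h import *
to([.6395,-.303,.35],97.3)
s=arm.get_state(); Rt=R.from_rotvec(s['tool_rot'])
# desired orientation: x down, y at yaw
def des(y): 
    y=np.radians(y); yy=np.array([np.cos(y),np.sin(y),0]); x=np.array([0,0,-1.]); return R.from_matrix(np.stack([x,yy,np.cross(x,yy)],1))
print('rot', np.degrees((Rt.inv()*des(97.3)).as_rotvec()).round(2))
shot('scene','s3'); shot('side','d3')
for f,(a,b,c,e) in (('s3',(370,430,180,240)),('d3',(200,255,195,240))):
    P,p,d=cloud(f); Q=P[c:e,a:b].reshape(-1,3); S=Q[(Q[:,2]>.08)&(Q[:,2]<.095)&(d[c:e,a:b].ravel()>0)]
    print(len(S),cv2.minAreaRect(S[:,:2].astype(np.float32)))
E
```

```text
t 4.5 pos [0.5545 0.2148 0.3574] yaw 75.94 down [ 0.015  0.035 -0.999] w -0.0001 F [-0.4  0.3 -0.3]
 delta [-0.0094 -0.4815  0.2084] rotx -21.36
rot [-21.37   0.73  -2.06]
189 ((0.5383878946304321, 0.1811259686946869), (0.08286291360855103, 0.022998759523034096), 7.286765098571777)
177 ((0.5373657941818237, 0.18320223689079285), (0.08913157880306244, 0.021781211718916893), 14.753073692321777)
```

The lever is at the stop: 11 N push, and its measured direction is about 11°, in line with pot +x. Next: go above the lid.

Call:
play_rows(deltas=[0.06, 0, 0, 0, -7.1, 0.24, -0.69, 0.06, 0, 0, 0, -7.1, 0.24, -0.69, 0.06, 0, 0, 0, -7.1, 0.24, -0.69, 0.06, 0, -0.0437, 0.0015, 0, 0, 0, 0.06, 0, -0.0437, 0.0015, 0, 0, 0, 0.06, 0, -0.0437, 0.0015, 0, 0, 0, 0.06, 0, -0.0437, 0.0015, 0, 0, 0, 0.06, 0, -0.0437, 0.0015, 0, 0, 0, 0.06, 0, -0.0437, 0.0015, 0, 0, 0, 0.06, 0, -0.0437, 0.0015, 0, 0, 0, 0.06, 0, -0.0437, 0.0015, 0, 0, 0, 0.06, 0, -0.0437, 0.0015, 0, 0, 0, 0.06, 0, -0.0437, 0.0015, 0, 0, 0, 0.06, 0, -0.0437, 0.0015, 0, 0, 0, 0.06, 0, 0, 0, 0, 0, 0])

```text
clock: 6.1
ee_pos: [0.6316, -0.286, 0.3299]
tool_rot: [-0.122, 1.61, 0.102]
force: [0.5, 0.1, 0.6]
width: 0.0597
```

```bash
cat >> h.py <<'E'
def des(y): 
    y=np.radians(y); yy=np.array([np.cos(y),np.sin(y),0]); x=np.array([0,0,-1.]); return R.from_matrix(np.stack([x,yy,np.cross(x,yy)],1))
def rot(y): print(' rot',np.degrees((R.from_rotvec(arm.get_state()['tool_rot']).inv()*des(y)).as_rotvec()).round(2))
E
python3 - <<'E'
from h import *
to([.6395,-.303,.25],97.3); rot(97.3)
shot('wrist','w4'); P,p,d=cloud('w4')
near=np.linalg.norm(P[...,:2]-[.64,-.303],axis=-1)<.045
for lo,hi in((.044,.06),(.02,.032)):
    S=P[near&(P[...,2]>lo)&(P[...,2]<hi)]; print(len(S),cv2.minAreaRect(S[:,:2].astype(np.float32)),S[:,2].mean())
E
```

```text
t 6.1 pos [ 0.6316 -0.286   0.3299] yaw 98.12 down [-0.041 -0.015 -0.999] w 0.0597 F [0.5 0.1 0.6]
 delta [ 0.0798 -0.0172  0.0088] rotx 0.82
 rot [ 0.81 -2.43  0.56]
1257 ((0.6383497714996338, -0.3010943531990051), (0.05635032057762146, 0.013437911868095398), 7.326542377471924) 0.05086608179082164
3637 ((0.6374910473823547, -0.3010869324207306), (0.0662446841597557, 0.06731946766376495), 3.6284372806549072) 0.02507839352212345
```

View pics/w4.png

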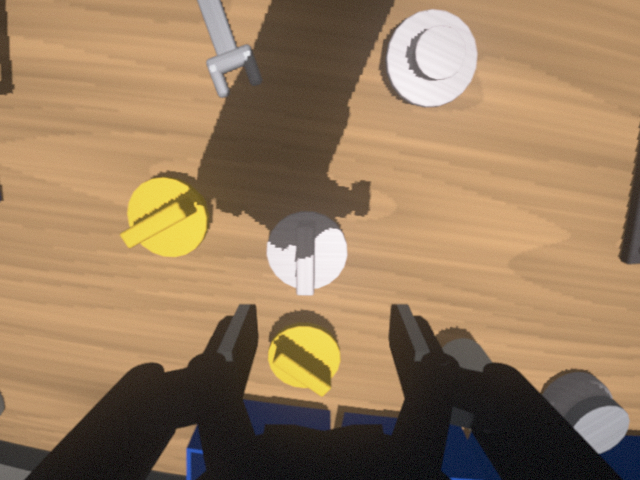

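The wrist view shows the silver lid with its bar at (306,258) and clear room on both sides. Refined position is (0.638, -0.301), bar at 7.3°. I correct tilt and position, then descend partway.

Call:
play_rows(deltas=[0.06, 0, 0, 0, 0.8, -2.4, 0.56, 0.06, 0, 0, 0, 0, 0, 0, 0.06, 0.03, -0.0145, 0.005, 0, 0, 0, 0.06, 0.03, 0, 0, 0, 0, 0, 0.06, 0, 0, 0, 0, 0, 0])

```text
clock: 6.65
ee_pos: [0.6378, -0.2907, 0.2629]
tool_rot: [-0.1, 1.576, 0.114]
force: [-0.8, 0.4, -0.9]
width: 0.0598
```

```bash
python3 - <<'E'
from h import *
to([.6383,-.301,.203],97.3); rot(97.3)
E
```

```text
t 6.65 pos [ 0.6378 -0.2907  0.2629] yaw 97.77 down [-0.009  0.008 -1.   ] w 0.0598 F [-0.8  0.4 -0.9]
 delta [ 0.0598 -0.0108 -0.0005] rotx 0.47
 rot [ 0.47 -0.43 -0.54]
```

Call:
play_rows(deltas=[0.06, 0, -0.011, -0.0005, 0.5, -0.4, -0.5, 0.06, 0.02, 0, 0, 0, 0, 0, 0.06, 0.02, 0, 0, 0, 0, 0, 0.06, 0, 0, 0, 0, 0, 0])

```text
clock: 7.05
ee_pos: [0.6409, -0.3019, 0.2266]
tool_rot: [-0.104, 1.565, 0.099]
force: [-0.6, 0.1, -0.6]
width: 0.0602
```

```bash
python3 - <<'E'
from h import *
to([.6383,-.301,.203],97.3); rot(97.3)
E
```

```text
t 7.05 pos [ 0.6409 -0.3019  0.2266] yaw 97.41 down [ 0.004 -0.003 -1.   ] w 0.0602 F [-0.6  0.1 -0.6]
 delta [ 0.0236  0.0014 -0.0026] rotx 0.11
 rot [0.11 0.19 0.22]
```

Call:
play_rows(deltas=[0.06, 0.012, 0.001, -0.0025, 0, 0, 0, 0.06, 0.0115, 0, 0, 0, 0.2, 0.2, 0.06, 0, 0, 0, 0, 0, 0, 0, 0, 0, 0, 0, 0, 0, 0, 0, 0, 0, 0, 0, 0, 0, 0, 0, 0, 0, 0, 0, 0, 0, 0, 0, 0, 0, 0, 0, 0, 0, 0, 0, 0, 0], force=80)

```text
clock: 7.85
ee_pos: [0.6403, -0.3023, 0.2072]
tool_rot: [-0.105, 1.562, 0.099]
force: [-0.5, -0.2, -2.2]
width: 0.012
```

```bash
python3 - <<'E'
from h import *
to([.6383,-.301,.203],97.3); rot(97.3)
E
```

```text
t 7.85 pos [ 0.6403 -0.3023  0.2072] yaw 97.43 down [ 0.006 -0.003 -1.   ] w 0.012 F [-0.5 -0.2 -2.2]
 delta [ 0.0042  0.0015 -0.0019] rotx 0.13
 rot [0.13 0.32 0.24]
```

Call:
play_rows(deltas=[0, -0.02, 0, 0, 0, 0, 0, 0, -0.045, 0, 0, 0, 0, 0, 0, -0.045, 0, 0, 0, 0, 0, 0, -0.045, 0, 0, 0, 0, 0, 0, 0, 0, 0, 0, 0, 0])

```text
clock: 8.35
ee_pos: [0.6387, -0.3018, 0.3714]
tool_rot: [-0.104, 1.564, 0.099]
force: [1.0, -1.0, -2.1]
width: 0.0116
```

```bash
python3 - <<'E'
from h import *
to([.530,.0585,.36],101.7); rot(101.7)
E
```

```text
t 8.35 pos [ 0.6387 -0.3018  0.3714] yaw 97.41 down [ 0.004 -0.003 -1.   ] w 0.0116 F [ 1.  -1.  -2.1]
 delta [ 0.0099  0.3713 -0.0613] rotx -4.29
 rot [-4.29  0.21  0.2 ]
```

Call:
play_rows(deltas=[0, 0, 0, 0, -4.3, 0.2, 0.2, 0, 0, 0.02, 0, 0, 0, 0, 0, 0, 0.04, 0, 0, 0, 0, 0, 0, 0.045, 0, 0, 0, 0, 0, 0, 0.045, 0, 0, 0, 0, 0, 0, 0.045, 0, 0, 0, 0, 0, 0, 0.045, 0, 0, 0, 0, 0, 0, 0.045, 0, 0, 0, 0, 0, 0, 0.04, 0, 0, 0, 0, 0, 0, 0.04, 0, 0, 0, 0, 0, 0, 0, 0, 0, 0, 0])

```text
clock: 9.45
ee_pos: [0.5585, 0.0663, 0.3798]
tool_rot: [-0.164, 1.555, 0.154]
force: [0.2, 0.3, -1.4]
width: 0.0122
```

```bash
python3 - <<'E'
from h import *
to([.530,.0585,.36],101.7); rot(101.7)
shot('wrist','w5'); P,p,d=cloud('w5')
near=np.linalg.norm(P[...,:2]-[.53,.058],axis=-1)<.05
S=P[near&(P[...,2]>.1)&(P[...,2]<.113)]; print(len(S),cv2.minAreaRect(S[:,:2].astype(np.float32)),cv2.minEnclosingCircle(S[:,:2].astype(np.float32)),S[:,2].mean())
E
```

```text
t 9.45 pos [0.5585 0.0663 0.3798] yaw 101.62 down [ 0.011 -0.005 -1.   ] w 0.0122 F [ 0.2  0.3 -1.4]
 delta [ 0.0196 -0.0018 -0.0297] rotx -0.08
 rot [-0.08  0.56  0.41]
5991 ((0.5224924683570862, 0.0591387003660202), (0.07079285383224487, 0.08258819580078125), 10.460659980773926) ((0.5287002921104431, 0.06015956774353981), 0.04208683967590332) 0.10907421315707241
```

View pics/w5.png

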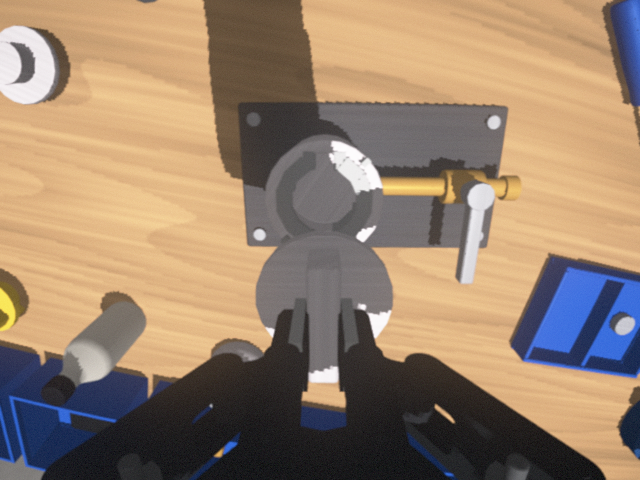

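The view shows the lever across the pipe (480,195)-(465,280), the lid held square at (323,295), and the pot mouth at (325,190) partly hidden. I fit pot, lid and angles from this depth image.

```bash
cat > fit.py <<'E'
from h import *
from scipy.optimize import least_squares
def circ(S,r,c0):
    c=np.array(c0)
    for _ in range(4):  # outer boundary in angular bins
        a=np.degrees(np.arctan2(S[:,1]-c[1],S[:,0]-c[0]))//4; rr=np.hypot(*(S[:,:2]-c).T)
        B=np.array([S[np.where(a==k)[0][np.argmax(rr[a==k])],:2] for k in np.unique(a) if (a==k).sum()>3])
        o=least_squares(lambda x:np.hypot(*(B-x).T)-r,c,loss='soft_l1',f_scale=.001); c=o.x
    res=np.hypot(*(B-c).T)-r
    return c.round(4),len(B),np.median(np.abs(res)).round(4)
def run(f):
    P,p,d=cloud(f); s=arm.get_state(); z0=s['ee_pos'][2]-.2072; e=s['ee_pos'][:2]
    def sel(c,r,lo,hi): m=(np.linalg.norm(P[...,:2]-c,axis=-1)<r)&(P[...,2]>lo)&(P[...,2]<hi)&(d>0); return P[m]
    S=sel([.53,.058],.05,.103,.114); c=np.array([.529,.059])
    S=S[(S[:,0]-c[0])<.012]; print('pot',circ(S,.042,c), S[:,2].mean().round(4))
    D=sel(e,.045,z0+.018,z0+.032); print('disc',circ(D,.034,e),'z',np.median(D[:,2]).round(4), 'expect',round(z0+.025,4))
    A=np.c_[D[:,:2],np.ones(len(D))]; q=np.linalg.lstsq(A,D[:,2],rcond=None)[0]; print('disc slope',q[:2].round(3))
    B=sel(e,.04,z0+.045,z0+.057); pr=cv2.minAreaRect(B[:,:2].astype(np.float32)); print('bar',pr)
    M=(np.abs(P[...,2]-.012)<.004)&(p.max(-1)<110)&(d>0)&(np.linalg.norm(P[...,:2]-[.515,.105],axis=-1)<.16)
    M=cv2.morphologyEx(M.astype(np.uint8),cv2.MORPH_OPEN,np.ones((7,7)))>0
    print('plate',cv2.minAreaRect(P[M][:,:2].astype(np.float32)))
    L=sel([.538,.182],.055,.08,.092); print('lever',cv2.minAreaRect(L[:,:2].astype(np.float32)))
E
python3 -c "
from fit import *; run('w5')"
```

```text
pot (array([0.5292, 0.0601]), 61, np.float64(0.0003)) 0.1091
disc (array([0.5577, 0.0661]), 64, np.float64(0.0004)) z 0.1978 expect 0.1977
disc slope [0.019 0.009]
bar ((0.5568469762802124, 0.06450381875038147), (0.035761747509241104, 0.0549912191927433), 77.22866821289062)
plate ((0.5152984261512756, 0.09223471581935883), (0.2525925636291504, 0.09399338811635971), 83.60234069824219)
lever ((0.5359358787536621, 0.18538209795951843), (0.08524955064058304, 0.020558346062898636), 14.612704277038574)
```

Call:
play_rows(deltas=[0, 0.01, 0, -0.015, 0, 0.5, 0.4, 0, 0.01, 0, -0.0145, 0, 0, 0, 0, 0, 0, 0, 0, 0, 0])

```text
clock: 9.8
ee_pos: [0.5299, 0.0548, 0.3611]
tool_rot: [-0.159, 1.562, 0.152]
force: [-0.1, -0.9, -2.4]
width: 0.012
```

```bash
python3 - <<'E'
from h import *
to([.530,.0603,.335],101.7); rot(101.7)
E
```

```text
t 9.8 pos [0.5299 0.0548 0.3611] yaw 101.34 down [ 0.004 -0.004 -1.   ] w 0.012 F [-0.1 -0.9 -2.4]
 delta [0.026  0.0055 0.0011] rotx -0.36
 rot [-0.36  0.18  0.25]
```

Call:
play_rows(deltas=[0, 0.015, 0.0055, 0.001, -0.36, 0.2, 0.2, 0, 0.008, 0, 0, 0, 0, 0, 0, 0, 0, 0, 0, 0, 0])

```text
clock: 10.1
ee_pos: [0.5318, 0.0592, 0.3377]
tool_rot: [-0.159, 1.562, 0.157]
force: [-0.3, -0.2, -2.4]
width: 0.0121
```

```bash
python3 - <<'E'
from h import *
to([.530,.0603,.325],101.7); rot(101.7)
shot('side','d6');shot('scene','s6')
a=np.load('d6.npz')['p'][190:280,220:320,::-1];b=np.load('s6.npz')['p'][165:255,295:395,::-1]
cv2.imwrite('pics/x6.png',cv2.resize(np.hstack([a,b]),None,fx=4,fy=4,interpolation=cv2.INTER_CUBIC))
E
```

```text
t 10.1 pos [0.5318 0.0592 0.3377] yaw 101.57 down [ 0.003 -0.001 -1.   ] w 0.0121 F [-0.3 -0.2 -2.4]
 delta [ 0.0127  0.0015 -0.0016] rotx -0.13
 rot [-0.13  0.16  0.09]
```

View pics/x6.png

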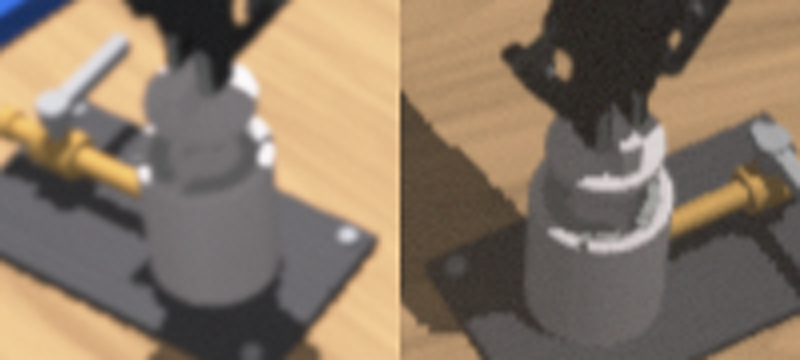

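Both views show the lid over the mouth and concentric with it, underside about 20 mm up. I descend to the flange.

Call:
play_rows(deltas=[0, 0.006, 0.0015, -0.0016, 0, 0, 0, 0, 0.006, 0, 0, 0, 0, 0, 0, 0, 0, 0, 0, 0, 0])

```text
clock: 10.5
ee_pos: [0.5307, 0.0607, 0.3261]
tool_rot: [-0.159, 1.56, 0.158]
force: [-0.2, 0.0, -2.3]
width: 0.0119
```

```bash
python3 - <<'E'
from h import *
to([.530,.0603,.3],101.7); rot(101.7)
E
```

```text
t 10.5 pos [0.5307 0.0607 0.3261] yaw 101.57 down [ 0.005 -0.    -1.   ] w 0.0119 F [-0.2  0.  -2.3]
 delta [ 0.0261 -0.0002 -0.0009] rotx -0.13
 rot [-0.13  0.3   0.08]
```

Call:
play_rows(deltas=[0, 0.005, 0, -0.0007, 0, 0, 0, 0, 0.005, 0, 0, -0.1, 0.2, 0, 0, 0.004, 0, 0, 0, 0, 0, 0, 0.003, 0, 0, 0, 0, 0, 0, 0, 0, 0, 0, 0, 0])

```text
clock: 11.0
ee_pos: [0.5301, 0.0606, 0.3075]
tool_rot: [-0.161, 1.563, 0.159]
force: [0.1, 0.4, -1.1]
width: 0.012
```

```bash
python3 - <<'E'
from h import *
to([.530,.0603,.3],101.7); rot(101.7)
E
```

```text
t 11.0 pos [0.5301 0.0606 0.3075] yaw 101.69 down [ 0.002 -0.001 -1.   ] w 0.012 F [ 0.1  0.4 -1.1]
 delta [ 0.0075 -0.0002 -0.0001] rotx -0.01
 rot [-0.01  0.07  0.09]
```

The underside is at 100 mm with almost no force, so the lugs are through the slots. I go on down to seat it.

Call:
play_rows(deltas=[0, 0.003, 0, 0, 0, 0, 0, 0, 0.003, 0, 0, 0, 0, 0, 0, 0.002, 0, 0, 0, 0, 0, 0, 0.001, 0, 0, 0, 0, 0])

```text
clock: 11.4
ee_pos: [0.5304, 0.0608, 0.3]
tool_rot: [-0.161, 1.563, 0.159]
force: [-7.8, -1.2, 16.7]
width: 0.0119
```

```bash
python3 - <<'E'
from h import *
to([.530,.0603,.3],101.7); rot(101.7)
E
```

```text
t 11.4 pos [0.5304 0.0608 0.3   ] yaw 101.69 down [ 0.002 -0.001 -1.   ] w 0.0119 F [-7.8 -1.2 16.7]
 delta [-0.     -0.0004 -0.0005] rotx -0.01
 rot [-0.01  0.1   0.08]
```

Seated: TCP at 0.3000 as predicted, with contact force. Now I turn 45° clockwise (+x turn), easing the press first.

Call:
play_rows(deltas=[0, -0.0007, 0, 0, 5, 0, 0, 0, 0, 0, 0, 7, 0, 0, 0, 0, 0, 0, 7, 0, 0, 0, 0, 0, 0, 0, 0, 0])

```text
clock: 11.8
ee_pos: [0.5309, 0.0608, 0.3015]
tool_rot: [0.109, 1.564, -0.109]
force: [0.3, 0.5, -2.4]
width: 0.0119
```

```bash
python3 - <<'E'
from h import *
to([.530,.0603,.3],56.7); rot(56.7)
E
```

```text
t 11.8 pos [0.5309 0.0608 0.3015] yaw 82.03 down [ 0.004 -0.    -1.   ] w 0.0119 F [ 0.3  0.5 -2.4]
 delta [ 0.0015 -0.0006 -0.0008] rotx 25.33
 rot [25.33  0.23 -0.06]
```

Call:
play_rows(deltas=[0, 0.0005, -0.0004, -0.0005, 7, 0, 0, 0, 0, 0, 0, 7, 0, 0, 0, 0, 0, 0, 7, 0, 0, 0, 0.0005, 0, 0, 3, 0, 0, 0, 0, 0, 0, 0, 0, 0])

```text
clock: 12.3
ee_pos: [0.5302, 0.0602, 0.3003]
tool_rot: [0.436, 1.522, -0.436]
force: [0.2, 1.1, 0.1]
width: 0.0121
```

```bash
python3 - <<'E'
from h import *
to([.530,.0603,.3],56.7); rot(56.7)
E
```

```text
t 12.3 pos [0.5302 0.0602 0.3003] yaw 58.09 down [ 0.004 -0.001 -1.   ] w 0.0121 F [0.2 1.1 0.1]
 delta [ 0.0003 -0.     -0.0003] rotx 1.39
 rot [ 1.39  0.23 -0.05]
```

Call:
play_rows(deltas=[0, 0.0003, 0, 0, 1.5, 0, 0, 0, 0, 0, 0, 0, 0, 0, 0, 0, 0, 0, 0, 0, 0])

```text
clock: 12.6
ee_pos: [0.5305, 0.06, 0.3004]
tool_rot: [0.453, 1.518, -0.453]
force: [0.4, -0.2, -0.4]
width: 0.012
```

```bash
python3 - <<'E'
from h import *
to([.530,.0603,.3],56.7); print(np.abs(arm.get_state()['joint_vel']).max())
for n in('wrist','side','scene'): shot(n,n+'9')
P,p,d=cloud('wrist9')
def sel(c,r,lo,hi): return P[(np.linalg.norm(P[...,:2]-c,axis=-1)<r)&(P[...,2]>lo)&(P[...,2]<hi)&(d>0)]
D=sel([.53,.06],.036,.113,.124); print('disc z',np.median(D[:,2]),np.linalg.lstsq(np.c_[D[:,:2],np.ones(len(D))],D[:,2],rcond=None)[0][:2])
for f in ('scene9','side9'):
    P,p,d=cloud(f); L=sel([.538,.182],.055,.08,.092); print('lever',cv2.minAreaRect(L[:,:2].astype(np.float32)))
P,p,d=cloud('wrist9'); L=sel([.538,.182],.055,.08,.092); print(len(L)); 
E
```

```text
t 12.6 pos [0.5305 0.06   0.3004] yaw 56.87 down [ 0.005 -0.001 -1.   ] w 0.012 F [ 0.4 -0.2 -0.4]
 delta [ 0.0004 -0.0001 -0.0006] rotx 0.17
0.005459262053255984
disc z 0.11838805682385094 [0.01002672 0.00884212]
lever ((0.5363388061523438, 0.18478244543075562), (0.0859321877360344, 0.02165381982922554), 14.320167541503906)
lever ((0.5379519462585449, 0.18344007432460785), (0.08706336468458176, 0.020330287516117096), 13.576248168945312)
4348
```

View pics/wrist9.png

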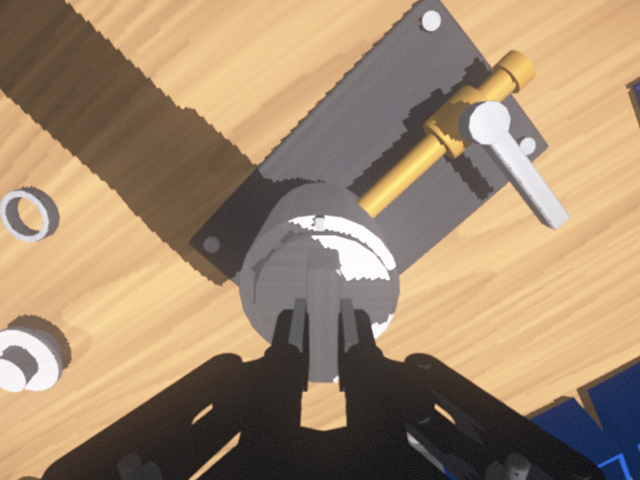

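The bar points at the rib (320,222), the disc is flat at z 0.1184 (0.118 expected), and the lever stands across the pipe. One quick numeric check of the lever angle before handing in.

```bash
python3 - <<'E'
from h import *
P,p,d=cloud('wrist9')
L=P[(np.linalg.norm(P[...,:2]-[.538,.182],axis=-1)<.055)&(P[...,2]>.083)&(P[...,2]<.09)&(d>0)]
print(cv2.minAreaRect(L[:,:2].astype(np.float32)))
v=L[np.hypot(L[:,0]-.5055,L[:,1]-.1765)>.025][:,:2]; v=v-v.mean(0); a=np.linalg.svd(v,full_matrices=False)[2][0]; print(np.degrees(np.arctan2(a[1],a[0]))%180)
M=(np.abs(P[...,2]-.012)<.003)&(p.max(-1)<130)&(d>0)
M=cv2.morphologyEx(M.astype(np.uint8),cv2.MORPH_OPEN,np.ones((9,9)))
n,l,st,_=cv2.connectedComponentsWithStats(M); k=1+st[1:,4].argmax(); print(cv2.minAreaRect(P[l==k][:,:2].astype(np.float32)))
E
```

```text
((0.5366563200950623, 0.1818470060825348), (0.0856640487909317, 0.022350048646330833), 6.978009223937988)
11.491186994361083
((0.48532217741012573, 0.09666673839092255), (0.06938593834638596, 0.2482777237892151), 11.226117134094238)
```

The lever is at 11.5° and pot x is between 11.2° and 11.7°, so the valve is shut. The lid is turned about 45° and held at rest. I hand in.

```bash
python3 -c "
from cell import ticket,arm
print(ticket.hand_in()); print(arm.get_state()['width'])"
```

```text
the job is handed in; nothing more can be done
None
the job is handed in; nothing more can be done
```

I shut the valve, seated the lid and turned it to half turn, then handed in at about 12.8 s with the lid still gripped. The hand-in gives no verdict.

- **Valve:** I pushed the lever clockwise to its stop, which pushed back with 11 N. It last measured 11.5° against 11.2–11.7° for the pot's x axis. Rougher rectangle fits scattered from 7° to 14.6°, all within the 0.15 rad allowed.
- **Lid:** the disc sits flat at 118.4 mm (118 expected), which puts the lid's origin at about 93 mm. The tool had turned 44.8° clockwise from the slots, and in the wrist picture the bar points at the rib.
- **Grip:** I set it to 80 N, but the contact force was not measured directly. The fingers read 12 mm on the 14 mm bar throughout, and the arm was at rest.
- **Other things on the bench:** the arm went near none of them. I did not measure their positions again at the end.

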